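# Set the hand bells in scale order on their board

## Robot

A 6-joint arm with a two-finger parallel gripper is mounted at the origin on the work surface. World frame = base frame: x ahead of the robot, y to its left, z up, the work surface at z = 0. Lengths are in mm, angles in degrees, forces in N, time in s.
With the tool pointing down it reaches from about 300 to 850 mm from the base axis. Payload 4.2 kg.
Tool frame: the origin (TCP) lies on the centre line of the jaws, within the pads' length; the fingertips stand 14 mm ahead of it and the grasp point (between the pads) lies 5 mm behind it (env.finger_overhang is the z of the fingertips in the tool frame, in mm); z points along the fingers, y is the line along which they close (so a half turn about z gives the same grasp; the last joint's range is limited). The gripper opens to 91 mm and grips with 3 to 60 N. Pads are 32 mm wide; open, the fingers measure 118 mm over their backs; the gripper's body (76 mm by 178 mm) begins 60 mm behind the grasp point.
Start: joints at [-68.64, 18.312, 89.639, -0, 72.044, -1.146], TCP at [220.101, -531.223, 227.976] pointing down, gripper open.
Joint ranges: [-177.97, 177.97], [-48.28, 115.42], [12.27, 149.76], [-77.06, 257.06], [2.81, 150.46], [-146.56, 146.56]. Speed limits (degrees/s): [147.25, 147.25, 180, 180, 180, 180].

## Interface

Orientations are given as [roll, pitch, yaw] about the fixed x, y, z axes, in that order (R = Rz(yaw) Ry(pitch) Rx(roll)).
In Python, from workcell import sensors, viewer, env gives the robot as it stands. The module is installed in compiled form; this text tells all that it offers.
- The arm moves only by the tool step_arm, never from a script. Its argument "plan" is one flat list of numbers, 6 for each row, row after row: the shift along the tool's x, y, z in cm, then the turn, a rotation vector about the tool's x, y, z in rad. In form: [x, y, z, wx, wy, wz, x, y, z, wx, wy, wz, ...]. A call has 1 to 5 rows; each row shifts and turns the commanded pose from where the row before left it, along the tool's axes as they then stand; what a row does not reach is not made up. A row lasts 1/12 s, in which the tool goes at most 41.7 mm and 7.16 degrees, less where a joint would pass 70% of its speed; a pose out of reach is approached as far as the arm can. A call is refused whole if a number of a shift passes 4.17 or a number of a turn 0.125, either way. A call with a gripper value outside its range is refused whole. "hand" is the finger opening in cm, from 0 to 9.12, set as the call begins (left out, the last holds). The fingers move at their own pace and stop on an object; "newtons" is the grip in N (left out, the last holds). Time passes only in rows, so rows that do not move let the fingers close. It gives the time, the measured TCP pose, the force, the opening and the grip force at its end, in the units of the state.
- sensors.state(): the state, without advancing time (a new reading comes with each control period).
- viewer.grab_frame(name): name is "scene" or "top" or "wrist"; returns a dict with "img" (480x640x3 uint8, red, green, blue), "fx", "fy", "cx", "cy" (pixels), "position" and "attitude" of the camera in the world. Camera axes: x right, y down, z forward; pixel columns grow to the right and rows downward; lengths in mm; the calibration is good to about 2 mm. A picture is of the moment at which its call begins. There is no depth.
- env.job_done(): hands the job in; it is judged then, once.
Trained networks look in a picture, given as the dict that the camera call returned (one of the last four; its "shot" number tells which), for a name from the list of things; names that differ only in an ending like _2 or _b are one class to them, and where a whole thing is asked for, a point or a joint stands for the part that bears it (a point fixed in the world has none). Each returns a list of dicts, best first, with "score" (0 to 1); they miss things now and then, are a little off and sometimes report something else, mostly with a low value. They report only what shows in the picture. A call takes as long as a camera call.
- viewer.boxes_of(name, picture): "location" ([column, row] in pixels, amid what is visible of it).
- viewer.pinpoint(name, picture): "location" ([column, row] in pixels: a listed point, or the origin of a listed thing).
The state is a dict: "time_s": time; "qpos": joint angles; "qvel": joint speeds; "effort": joint torques, N m; "ee_pos": TCP position; "ee_rot": TCP orientation; "force": force on the tool from outside, world axes, zero at the start; "torque": the same for the moment, N m; "gripper_width": finger opening in mm; "gripper_force": force on a finger pad.
Only numpy, scipy, OpenCV 4.12 (cv2) and the standard library are available. Lean on these libraries where they do the work, as an engineer would, in place of code of your own. Each camera call takes 0.05 s, during which the arm holds its last target. There are 200 camera calls.

## Task

Set the four brass hand bells out for practice: stand them mouth down on the cork discs of the bell board, one in the middle of each disc, in order of size, with the largest on the disc next to the iron bull and each next smaller one following, so that the smallest is next to the tea tin. Do not knock a bell over, and leave the bull and the glass tumbler where they stand.

Things in the scene. Friction and masses are not known exactly. Their poses are not given: they have to be found in the camera images.
- bell_largest: The largest of four brass hand bells alike but for size, standing mouth down: 140 mm tall overall, mouth 74 mm across, brass part 80 mm high, above it an upright straight round dark wooden handle 19 mm thick that runs up to the top. About 450 g. Origin: centre of the mouth, on its underside; z up. Round about z. The handle is the place to grip.
- bell_second: The second largest of four brass hand bells alike but for size, standing mouth down: 120 mm tall overall, mouth 62 mm across, brass part 68 mm high, above it an upright straight round dark wooden handle 17 mm thick that runs up to the top. About 320 g. Origin: centre of the mouth, on its underside; z up. Round about z. The handle is the place to grip.
- bell_third: The third largest of four brass hand bells alike but for size, standing mouth down: 100 mm tall overall, mouth 51 mm across, brass part 54 mm high, above it an upright straight round dark wooden handle 15 mm thick that runs up to the top. About 200 g. Origin: centre of the mouth, on its underside; z up. Round about z. The handle is the place to grip.
- bell_smallest: The smallest of four brass hand bells alike but for size, standing mouth down: 82 mm tall overall, mouth 41 mm across, brass part 40 mm high, above it an upright straight round dark wooden handle 13 mm thick that runs up to the top. About 120 g. Origin: centre of the mouth, on its underside; z up. Round about z. The handle is the place to grip.
- disc_a: Cork disc, 80 mm across, 4 mm thick, fixed on the bell board, the leftmost (+y end) of four in a straight row 95 mm apart. The dark wooden board (600 x 100 mm, 12 mm thick, fixed) lies across in front of the robot, turned up to 9 degrees. Origin: centre of the disc's underside, on the board's top 12 mm above the table; the disc's top is 4 mm higher.
- disc_b: Cork disc, 80 mm across, 4 mm thick, fixed on the bell board, second from the left (+y) of four in a straight row 95 mm apart. The dark wooden board (600 x 100 mm, 12 mm thick, fixed) lies across in front of the robot, turned up to 9 degrees. Origin: centre of the disc's underside, on the board's top 12 mm above the table; the disc's top is 4 mm higher.
- disc_c: Cork disc, 80 mm across, 4 mm thick, fixed on the bell board, third from the left (+y) of four in a straight row 95 mm apart. The dark wooden board (600 x 100 mm, 12 mm thick, fixed) lies across in front of the robot, turned up to 9 degrees. Origin: centre of the disc's underside, on the board's top 12 mm above the table; the disc's top is 4 mm higher.
- disc_d: Cork disc, 80 mm across, 4 mm thick, fixed on the bell board, the rightmost (-y end) of four in a straight row 95 mm apart. The dark wooden board (600 x 100 mm, 12 mm thick, fixed) lies across in front of the robot, turned up to 9 degrees. Origin: centre of the disc's underside, on the board's top 12 mm above the table; the disc's top is 4 mm higher.
- bull: Black cast-iron bull figurine on a 104 x 46 mm plinth, 83 mm tall, loose, about 900 g, standing on one end of the bell board about 112 mm beyond the centre of the nearest disc (which end varies; a plain round aluminium tea tin, 56 mm across, 75 mm tall, stands at the other end). Origin: centre of its underside; its head points to -x of its frame.
- tumbler: Jade-green glass tumbler standing empty among the bells, 66 mm across the rim, 90 mm tall, loose, 220 g. Origin: centre of its underside; z up.

How it is judged (in metres and radians):
At the end, for the whole second after the job is handed in: Each bell stands upright (within 0.1 rad), released and at rest on its own cork disc, its centre within 15 mm of the disc's: largest on the disc nearest the bull, then second, third, and smallest on the disc farthest from the bull; the tumbler stands upright (((horizontal distance between bull and disc_a below 0.16 m and horizontal distance between bell_largest and disc_a below 0.015 m and z of bell_largest in the frame of disc_a between 0.001 and 0.009 m and horizontal distance between bell_second and disc_b below 0.015 m and z of bell_second in the frame of disc_b between 0.001 and 0.009 m and horizontal distance between bell_third and disc_c below 0.015 m and z of bell_third in the frame of disc_c between 0.001 and 0.009 m and horizontal distance between bell_smallest and disc_d below 0.015 m and z of bell_smallest in the frame of disc_d between 0.001 and 0.009 m) or (horizontal distance between bull and disc_d below 0.16 m and horizontal distance between bell_largest and disc_d below 0.015 m and z of bell_largest in the frame of disc_d between 0.001 and 0.009 m and horizontal distance between bell_second and disc_c below 0.015 m and z of bell_second in the frame of disc_c between 0.001 and 0.009 m and horizontal distance between bell_third and disc_b below 0.015 m and z of bell_third in the frame of disc_b between 0.001 and 0.009 m and horizontal distance between bell_smallest and disc_a below 0.015 m and z of bell_smallest in the frame of disc_a between 0.001 and 0.009 m)) and angle between each of bell_largest, bell_second, bell_third, bell_smallest's own z axis and vertical below 0.1 rad and linear speed of each of bell_largest, bell_second, bell_third, bell_smallest below 0.02 m/s and angle between tumbler's own z axis and vertical below 0.2 rad); the robot touches nothing.
It fails at once if a bell is knocked over (angle between any of bell_largest, bell_second, bell_third, bell_smallest's own z axis and vertical above 0.8 rad).
It fails at once if the bull is shifted by more than 30 mm (distance of bull from where it was at the start of the episode above 0.03 m).
It fails at once if the tumbler is shifted by more than 30 mm or knocked over (distance of tumbler from where it was at the start of the episode above 0.03 m or angle between tumbler's own z axis and vertical above 0.5 rad).
It also fails if it takes over 109 s, if anything falls off the work surface, if the arm or the gripper's body presses on something with over 40 N, if the wrist force passes 120 N, or if a joint passes its speed limit or range.

## Working session

There is one attempt and no reset: what is moved stays moved. The work goes in short steps, Python scripts to look and compute and a tool call to move; the robot and the scene stay as the last step left them, time stands still between calls to the robot, and variables do not carry over. Pictures are saved under pics/ and viewed, at most 14 in all, crops included, and the job is handed in when it is done.

Besides the shell and the picture viewer there is one more tool, called after "Call:" as name(argument=value, ...), one argument or row to a line, values as JSON. step_arm: Moves the arm, as the interface text tells. Its arguments: {"type":"object","properties":{"plan":{"type":"array","items":{"type":"number"}},"hand":{"type":"number"},"newtons":{"type":"number"}},"required":["plan"]}

```bash
mkdir -p pics; cat > h.py <<'E'
import numpy as np, cv2
from scipy.spatial.transform import Rotation as R
from workcell import sensors, viewer, env
def rot(p):
    a=np.array(p["attitude"],float)
    if a.shape==(3,3): return a
    if a.size==4: return R.from_quat(a).as_matrix()
    return R.from_euler('xyz',a,degrees=True).as_matrix()
def ray(p,uv,z):
    d=rot(p)@np.array([(uv[0]-p["cx"])/p["fx"],(uv[1]-p["cy"])/p["fy"],1])
    o=np.array(p["position"],float); return (o+d*(z-o[2])/d[2])
def proj(p,X):
    c=rot(p).T@(np.array(X,float)-np.array(p["position"])); return c[:2]/c[2]*[p["fx"],p["fy"]]+[p["cx"],p["cy"]]
def save(p,n): cv2.imwrite(f"pics/{n}.png",p["img"][:,:,::-1])
E
python3 - <<'E'
from h import *
print(sensors.state())
for c in ["top","scene"]:
    p=viewer.grab_frame(c); save(p,c+"0"); print(c,{k:v for k,v in p.items() if k!="img"})
    for n,z in [("bell_largest",0),("bell_second",0),("bell_third",0),("bell_smallest",0),("disc_a",12),("bull",12),("tumbler",0)]:
        for d in viewer.pinpoint(n,p)[:5]: print(n,np.round(d["score"],2),np.round(d["location"]),np.round(ray(p,d["location"],z)))
E
```

```text
{'time_s': 0.0, 'qpos': array([-6.86394395e+01,  1.83498116e+01,  8.97046736e+01, -3.45814829e-04,
        7.20414730e+01, -1.14619594e+00]), 'qvel': array([-0.03507665, -0.02984165,  0.05002245, -0.04267092, -0.01168965,
       -0.01983337]), 'effort': array([ 1.91020343e-03, -4.12455475e+01, -2.31969416e+01,  7.29407324e-02,
        4.56553290e-02, -1.34455754e-04]), 'ee_pos': array([ 219.93564827, -530.78088113,  227.15031592]), 'ee_rot': array([-1.79904054e+02, -1.59078236e-03,  2.25068620e+01]), 'force': array([-0.05748414, -0.95195473, -0.06981203]), 'torque': array([-0.04099142,  0.02973945,  0.02216249]), 'gripper_force': 0.0, 'gripper_width': 91.0920581837996}
top {'fx': 500.0442838462454, 'fy': 500.0442838462454, 'cx': 327.0214959816763, 'cy': 242.36720939150396, 'position': array([ 456.79914189,   19.08985084, 1004.50639913]), 'attitude': array([-1.76406080e+02,  7.34277219e-02, -8.94861409e+01]), 'shot': 1}
bell_largest 0.73 [273. 274.] [455. 129.   0.]
bell_largest 0.44 [321. 176.] [654.  35.   0.]
bell_largest 0.22 [217. 166.] [673. 247.   0.]
bell_second 0.92 [199. 302
[... 409 characters left out ...]
: 533.9042697613302, 'cx': 324.11167774296064, 'cy': 238.85613417000727, 'position': array([1187.4039778 ,  144.80809425,  684.09401367]), 'attitude': array([-133.2778279 ,    0.47721221,   98.77220624]), 'shot': 2}
bell_largest 0.8 [387. 237.] [448. 144.   0.]
bell_largest 0.19 [369. 321.] [649. 129.   0.]
bell_second 0.74 [459. 223.] [389. 278.   0.]
bell_third 0.56 [246. 218.] [ 432. -132.    0.]
bell_smallest 0.85 [180. 198.] [ 393. -281.    0.]
disc_a 0.87 [314. 307.] [644.  38.  12.]
disc_a 0.77 [256. 297.] [637. -60.  12.]
disc_a 0.73 [369. 321.] [659. 130.  12.]
disc_a 0.61 [202. 284.] [ 622. -158.   12.]
bull 0.9 [438. 339.] [679. 236.  12.]
tumbler 0.58 [316. 208.] [384.  -1.   0.]
```

View pics/top0.png

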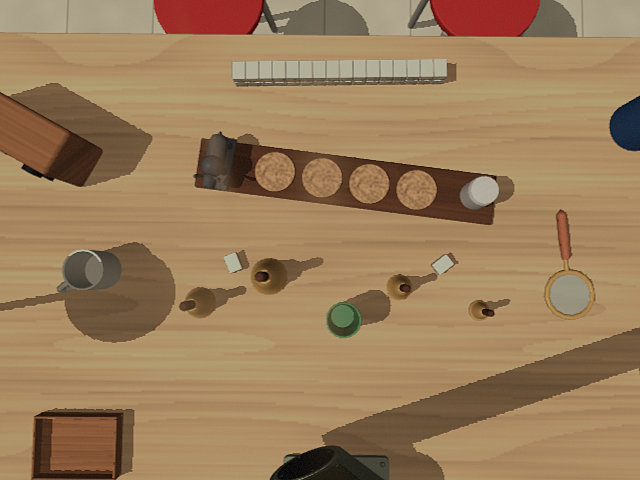

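View pics/scene0.png

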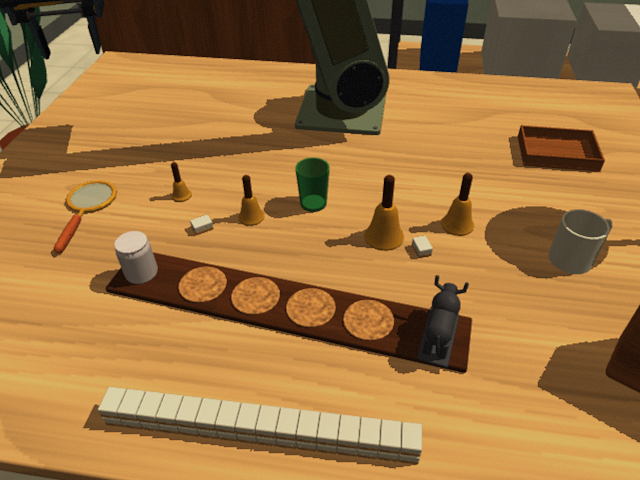

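The top view shows the bull at the left (+y) end at (215,165), the tin at (480,192), and the discs at about (275,172), (322,178), (369,184) and (416,190). The bells are the largest (268,275), second (200,302), third (400,287) and smallest (481,310), with the tumbler at (344,320). The bull is next to disc_a, so largest→a, second→b, third→c, smallest→d.

```bash
cat > loc.py <<'E'
from h import *
H={"bell_largest":140,"bell_second":120,"bell_third":100,"bell_smallest":82}
BR={"bell_largest":80,"bell_second":68,"bell_third":54,"bell_smallest":40}
def darkblob(p,uv,r):
    g=p["img"].max(2); m=np.zeros_like(g); u,v=map(int,uv); 
    hsv=cv2.cvtColor(p["img"],cv2.COLOR_RGB2HSV)
    m[v-r:v+r,u-r:u+r]=(g[v-r:v+r,u-r:u+r]<75)
    n,l,s,c=cv2.connectedComponentsWithStats(m.astype(np.uint8))
    if n<2:return None
    i=1+np.argmax(s[1:,4]); return c[i],s[i]
def discs(p):
    hsv=cv2.cvtColor(p["img"],cv2.COLOR_RGB2HSV)
    out=[]
    return out
E
python3 - <<'E'
from loc import *
import collections
res=collections.defaultdict(list)
P={c:viewer.grab_frame(c) for c in ["top","scene"]}
guess={"bell_largest":(451,136),"bell_second":(394,277),"bell_third":(432,-127),"bell_smallest":(386,-281)}
for c,p in P.items():
    for n,(x,y) in guess.items():
        zm=(H[n]+BR[n])/2
        b=darkblob(p,proj(p,[x,y,zm]),16)
        print(c,n,"base",np.round(ray(p,viewer.pinpoint(n,p)[0]["location"],0)[:2]), "handle mid",np.round(ray(p,b[0],zm)[:2]) if b else None,b and b[1])
# discs: reddish bright cork on dark board
    Q=[ray(p,d["location"],12)[:2] for d in viewer.pinpoint("disc_a",p)[:4]]
    for q in Q:
        u,v=proj(p,[*q,16]); 
        m=((p["img"][:,:,0]>110)).astype(np.uint8)
        m=cv2.morphologyEx(m,cv2.MORPH_CLOSE,np.ones((3,3)))
        n_,l,s,ce=cv2.connectedComponentsWithStats(m)
        k=l[int(v),int(u)]; print(c,"disc net",np.round(q),"seg",np.round(ray(p,ce[k],16)[:2]),s[k])
    print(c,"tumbler",np.round(ray(p,viewer.pinpoint("tumbler",p)[0]["location"],0)))
E
```

```text
top bell_largest base [445. 128.] handle mid [473. 120.] [263 260  15  10  98]
top bell_second base [390. 277.] handle mid [400. 267.] [185 300  10  10  39]
top bell_third base [ 435. -129.] handle mid [ 433. -123.] [400 284  11   8  51]
top bell_smallest base [671. 126.] handle mid [ 388. -281.] [482 309  12   7  62]
top disc net [650.  35.] seg [649.  33.] [ 302  158   40   42 1267]
top disc net [664. 124.] seg [660. 127.] [ 255  152   40   39 1240]
top disc net [ 629. -152.] seg [ 626. -155.] [ 396  170   41   40 1260]
top disc net [639. -63.] seg [638. -61.] [ 349  164   40   40 1253]
top tumbler [372.  -9.   0.]
scene bell_largest base [446. 144.] handle mid [451. 138.] [382 176  12  31 293]
scene bell_second base [393. 280.] handle mid [398. 274.] [459 174  13  27 227]
scene bell_third base [ 443. -128.] handle mid [ 433. -122.] [243 176   9  23 146]
scene bell_smallest base [ 393. -276.] handle mid [ 387. -280.] [171 163  10  20 105]
scene disc net [636. -59.] seg [573.  11.] [     0     18    640    462 217110]
scene disc net [658. 127.] seg [573.  11.] [     0     18    640    462 217110]
scene disc net [ 626. -153.] seg [573.  11.] [     0     18    640    462 217110]
scene disc net [643.  35.] seg [573.  11.] [     0     18    640    462 217110]
scene tumbler [369.  -2.   0.]
```

Call:
step_arm(
  plan=[0,0,0,0,0,-0.118,0,0,0,0,0,-0.118,0,0,0,0,0,-0.118,0,0,0,0,0,-0.118,0,0,0,0,0,-0.118],
  hand=4.5,
  newtons=25,
)

```text
time_s: 1.92
ee_pos: [220.1, -531.2, 228.0]
ee_rot: [180.0, -0.0, 56.6]
force: [0.7, -0.3, -1.0]
gripper_width: 60.5
gripper_force: 0.0
```

Call:
step_arm(
  plan=[0,0,0,0,0,-0.118,0,0,0,0,0,-0.118,0,0,0,0,0,-0.118,0,0,0,0,0,-0.118,0,0,0,0,0,-0.118],
)

```text
time_s: 2.33
ee_pos: [220.1, -531.2, 228.0]
ee_rot: [180.0, 0.0, 90.4]
force: [0.6, 0.1, -0.6]
gripper_width: 44.8
gripper_force: 0.0
```

Call:
step_arm(
  plan=[3.1,2.1,0.9,0,0,0,3.1,2.1,0.9,0,0,0,3.1,2.1,0.9,0,0,0,3.1,2.1,0.9,0,0,0],
)

```text
time_s: 2.67
ee_pos: [304.4, -405.8, 191.6]
ee_rot: [180.0, 0.0, 90.0]
force: [0.3, -0.1, -0.3]
gripper_width: 44.8
gripper_force: 0.0
```

Call:
step_arm(
  plan=[3.1,2.1,0.9,0,0,0,3.1,2.1,0.9,0,0,0,3.1,2.1,0.9,0,0,0,3.1,2.1,0.9,0,0,0,0,0,0,0,0,0],
)

```text
time_s: 3.08
ee_pos: [389.3, -277.6, 154.5]
ee_rot: [-179.9, -0.2, 90.4]
force: [-0.1, 0.0, -1.9]
gripper_width: 45.0
gripper_force: 0.0
```

```bash
cat > look.py <<'E'
import sys
from loc import *
def wl(n,name,zs):
    s=sensors.state(); print("tcp",np.round(s["ee_pos"],1),np.round(s["ee_rot"],1),round(s["gripper_width"],1))
    for c in ["wrist","scene"]:
        p=viewer.grab_frame(c); save(p,f"{name}_{c}")
        print(c,np.round(p["position"]),np.round(p["attitude"],1),p["fx"],p["cx"],p["cy"])
        for d in viewer.pinpoint(n,p)[:2]: print(c,round(d["score"],2),np.round(d["location"]),np.round(ray(p,d["location"],zs)[:2],1))
if __name__=="__main__": wl(sys.argv[1],sys.argv[2],float(sys.argv[3]))
E
python3 look.py bell_smallest s1 0
```

```text
tcp [ 389.3 -277.6  154.5] [-179.9   -0.2   90.4] 45.0
wrist [ 389. -204.  312.] [1.648e+02 1.000e-01 4.000e-01] 333.48077683575167 320.53795211193835 235.1241339502238
wrist 0.6 [318. 227.] [ 386.2 -281.1]
scene [1187.  145.  684.] [-133.3    0.5   98.8] 533.9042697613302 324.11167774296064 238.85613417000727
scene 0.59 [179. 199.] [ 395.3 -282.2]
```

View pics/s1_wrist.png

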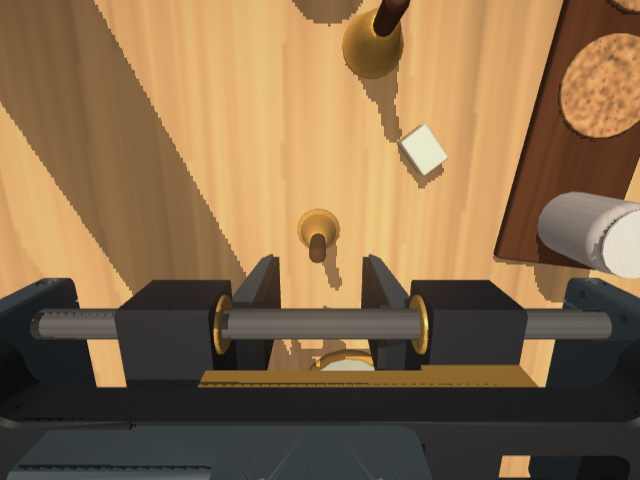

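The smallest bell shows at (318,228) with its handle top at (317,255), centred between the fingers. That agrees with (387,-281).

Call:
step_arm(
  plan=[-0.2,-0.1,2.4,0,0,0,-0.1,-0.1,2.4,0,0,0,0,0,2.4,0,0,0,0,0,2.4,0,0,0,0,0,0,0,0,0],
)

```text
time_s: 3.7
ee_pos: [382.5, -285.7, 56.8]
ee_rot: [-179.6, -0.3, 90.0]
force: [-0.9, 0.8, -1.3]
gripper_width: 44.9
gripper_force: 0.0
```

Call:
step_arm(
  plan=[0,0,0,0,0,0,0,0,0,0,0,0],
)

```text
time_s: 3.87
ee_pos: [386.0, -287.4, 61.2]
ee_rot: [179.9, 0.1, 90.0]
force: [0.3, -0.2, 0.4]
gripper_width: 45.1
gripper_force: 0.0
```

```bash
python3 look.py bell_smallest s2 0
```

```text
tcp [ 386.  -287.4   61.2] [1.799e+02 1.000e-01 9.000e+01] 45.1
wrist [ 386. -213.  218.] [ 1.644e+02 -1.000e-01  0.000e+00] 333.48077683575167 320.53795211193835 235.1241339502238
wrist 0.74 [320. 246.] [ 385.7 -281.7]
scene [1187.  145.  684.] [-133.3    0.5   98.8] 533.9042697613302 324.11167774296064 238.85613417000727
scene 0.75 [179. 200.] [ 399.  -280.4]
scene 0.49 [256. 296.] [626.1 -63.8]
```

View pics/s2_wrist.png

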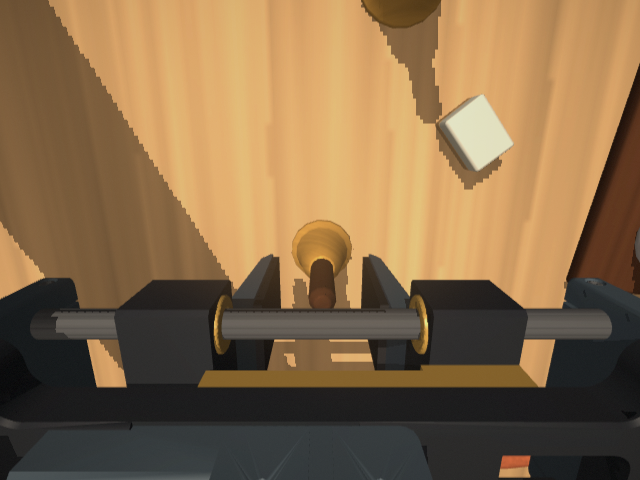

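The handle, with its top at (320,298), sits between the jaws and about 5 mm to +y of the TCP. I'll shift by that, close and lift.

Call:
step_arm(
  plan=[0.5,0,0,0,0,0,0,0,0,0,0,0,0,0,0,0,0,0,0,0,0,0,0,0,0,0,0,0,0,0],
  hand=0.8,
  newtons=25,
)

```text
time_s: 4.48
ee_pos: [385.7, -280.8, 60.0]
ee_rot: [180.0, 0.0, 90.1]
force: [0.8, 0.6, 0.1]
gripper_width: 14.4
gripper_force: 0.3
```

Call:
step_arm(
  plan=[0,0,0,0,0,0,0,0,0,0,0,0,0,0,0,0,0,0],
)

```text
time_s: 4.73
ee_pos: [385.6, -280.9, 59.9]
ee_rot: [-180.0, -0.0, 90.1]
force: [1.0, -0.5, 0.1]
gripper_width: 12.0
gripper_force: 25.0
```

```bash
python3 - <<'E'
from h import *
for i in range(4):
    s=sensors.state(); print(np.round(s["ee_pos"],1),s["gripper_width"],s["gripper_force"]); viewer.grab_frame("top")
E
```

```text
[ 385.6 -280.9   59.9] 11.961931090945864 24.990574896801263
[ 385.6 -280.9   59.9] 11.900511667569978 24.990413531195372
[ 385.6 -280.9   59.9] 12.111862490901238 24.99010072206147
[ 385.6 -280.9   59.9] 12.600755173919302 24.98971000313759
```

Call:
step_arm(
  plan=[0,0,-2,0,0,0,0,0,-2,0,0,0,0,0,-2,0,0,0,0.6,1.2,-1,0,0,0,1.2,2.3,0,0,0,0],
)

```text
time_s: 5.35
ee_pos: [420.4, -264.1, 132.3]
ee_rot: [179.9, 0.2, 90.0]
force: [0.9, -0.6, -1.6]
gripper_width: 12.3
gripper_force: 25.0
```

Call:
step_arm(
  plan=[1.2,2.3,0,0,0,0,1.2,2.3,0,0,0,0,1.2,2.3,0,0,0,0,1.2,2.3,0,0,0,0,1.2,2.3,0,0,0,0],
)

```text
time_s: 5.77
ee_pos: [536.2, -201.8, 129.7]
ee_rot: [-180.0, -0.0, 90.1]
force: [0.3, -0.1, -1.1]
gripper_width: 12.2
gripper_force: 25.0
```

Call:
step_arm(
  plan=[1.2,2.3,0,0,0,0,1.2,2.3,0,0,0,0,1.2,2.3,0,0,0,0,1.2,2.3,0,0,0,0,0,0,0,0,0,0],
)

```text
time_s: 6.18
ee_pos: [631.3, -152.2, 129.4]
ee_rot: [179.8, -0.0, 90.3]
force: [1.1, 0.4, -0.6]
gripper_width: 12.2
gripper_force: 25.0
```

Call:
step_arm(
  plan=[0,0,0,0,0,0,0,0,0,0,0,0,0,0,0,0,0,0],
)

```text
time_s: 6.43
ee_pos: [626.2, -154.9, 129.7]
ee_rot: [-179.9, 0.0, 90.1]
force: [-0.2, 0.5, -1.1]
gripper_width: 12.0
gripper_force: 25.0
```

```bash
python3 look.py disc_a s3 12
```

```text
tcp [ 626.2 -154.9  129.7] [-179.9    0.    90.1] 12.0
wrist [626. -81. 287.] [1.645e+02 1.000e-01 1.000e-01] 333.48077683575167 320.53795211193835 235.1241339502238
wrist 0.88 [322. 238.] [ 626.9 -159.2]
wrist 0.69 [333. 120.] [635.4 -63.7]
scene [1187.  145.  684.] [-133.3    0.5   98.8] 533.9042697613302 324.11167774296064 238.85613417000727
scene 0.91 [310. 307.] [644.6  32.6]
scene 0.67 [203. 284.] [ 622.2 -154.9]
```

View pics/s3_wrist.png

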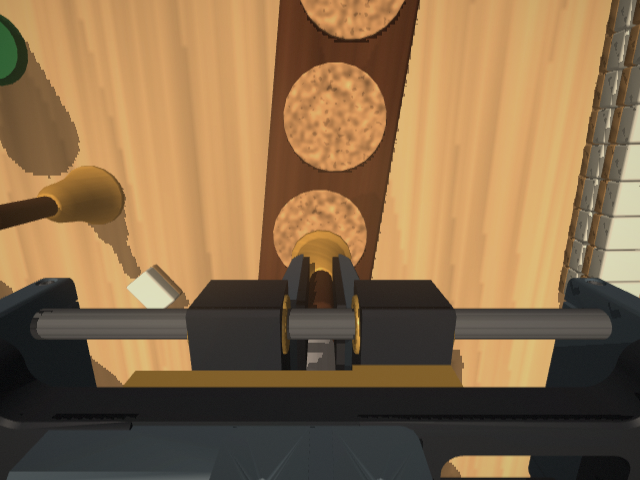

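The smallest bell hangs upright over disc_d: the disc's centre is at about (321,235) and disc_c's at (335,117), which agree with my map. I'll lower it and release.

Call:
step_arm(
  plan=[0,0,1.5,0,0,0,0,0,1.5,0,0,0,0,0,1.5,0,0,0,0,0,0.5,0,0,0,0,0,0.3,0,0,0],
)

```text
time_s: 7.05
ee_pos: [626.5, -154.5, 76.1]
ee_rot: [-179.9, -0.0, 90.1]
force: [0.5, 0.4, -2.0]
gripper_width: 12.5
gripper_force: 25.0
```

Call:
step_arm(
  plan=[0,0,0,0,0,0,0,0,0,0,0,0,0,0,0,0,0,0],
)

```text
time_s: 7.3
ee_pos: [628.0, -154.7, 78.0]
ee_rot: [179.9, 0.0, 90.1]
force: [0.3, 0.1, -0.9]
gripper_width: 12.2
gripper_force: 25.0
```

Call:
step_arm(
  plan=[0,0,0,0,0,0,0,0,0,0,0,0,0,0,0,0,0,0,0,0,0,0,0,0,0,0,0,0,0,0],
  hand=4.5,
)

```text
time_s: 7.72
ee_pos: [627.5, -154.4, 77.2]
ee_rot: [180.0, 0.0, 90.1]
force: [0.8, -0.1, 0.1]
gripper_width: 42.9
gripper_force: 0.0
```

Call:
step_arm(
  plan=[0,0,-2,0,0,0,0,0,-3,0,0,0,0,0,-3,0,0,0,0,0,0,0,0,0,0,0,0,0,0,0],
)

```text
time_s: 8.13
ee_pos: [628.5, -154.7, 159.2]
ee_rot: [179.7, 0.1, 90.1]
force: [-0.5, 0.0, -1.3]
gripper_width: 44.8
gripper_force: 0.0
```

```bash
python3 look.py bell_smallest s4 16
```

```text
tcp [ 628.5 -154.7  159.2] [1.797e+02 1.000e-01 9.010e+01] 44.8
wrist [627. -80. 316.] [ 1.644e+02 -3.000e-01  1.000e-01] 333.48077683575167 320.53795211193835 235.1241339502238
wrist 0.95 [320. 227.] [ 628.1 -156.3]
scene [1187.  145.  684.] [-133.3    0.5   98.8] 533.9042697613302 324.11167774296064 238.85613417000727
scene 0.72 [246. 216.] [ 446.8 -126.6]
scene 0.7 [201. 285.] [ 629.1 -156.1]
```

The smallest bell is on disc_d. Next is the third.

Call:
step_arm(
  plan=[0.4,-2.4,0,0,0,0,0.4,-2.4,0,0,0,0,0.4,-2.4,0,0,0,0,0.4,-2.4,0,0,0,0,0.4,-2.4,0,0,0,0],
)

```text
time_s: 8.75
ee_pos: [505.4, -134.2, 155.6]
ee_rot: [-179.9, -0.0, 90.1]
force: [0.4, -0.2, -0.5]
gripper_width: 45.3
gripper_force: 0.0
```

Call:
step_arm(
  plan=[0.4,-2.4,0,0,0,0,0.4,-2.4,0,0,0,0,0.4,-2.6,0,0,0,0,0,0,0,0,0,0,0,0,0,0,0,0],
)

```text
time_s: 9.17
ee_pos: [431.9, -122.5, 156.3]
ee_rot: [-179.9, -0.0, 90.1]
force: [0.4, 0.3, 0.2]
gripper_width: 45.3
gripper_force: 0.0
```

Call:
step_arm(
  plan=[0,0,0,0,0,0,0,0,0,0,0,0,0,0,0,0,0,0],
)

```text
time_s: 9.42
ee_pos: [434.2, -123.0, 156.7]
ee_rot: [180.0, 0.0, 90.1]
force: [0.1, -0.4, 0.2]
gripper_width: 44.8
gripper_force: 0.0
```

```bash
cat >> loc.py <<'E'
def hand(n,uv0=None):
    "base from net and handle top from dark blob in the wrist image"
    p=viewer.grab_frame("wrist"); save(p,"w%d"%p["shot"]); s=sensors.state()
    print("tcp",np.round(s["ee_pos"],1))
    for d in viewer.pinpoint(n,p)[:2]: print(n,round(d["score"],2),np.round(d["location"]),"base",np.round(ray(p,d["location"],0)[:2],1))
    x,y=ray(p,viewer.pinpoint(n,p)[0]["location"],0)[:2]
    z=(H[n]+BR[n])/2; b=darkblob(p,proj(p,[x,y,z]),30)
    if b: print("handle mid",np.round(ray(p,b[0],z)[:2],1),b[1])
    return p
E
python3 -c "from loc import *;hand('bell_third')"
```

```text
tcp [ 434.1 -122.9  156.7]
bell_third 0.95 [317. 224.] base [ 430.8 -124.4]
```

Call:
step_arm(
  plan=[0,-0.1,2.5,0,0,0,0,0,2.5,0,0,0,0,0,2.2,0,0,0,0,0,1.1,0,0,0,0,0,0,0,0,0],
)

```text
time_s: 9.98
ee_pos: [430.7, -122.3, 71.6]
ee_rot: [-179.7, -0.1, 90.1]
force: [-0.4, -0.3, -1.3]
gripper_width: 45.1
gripper_force: 0.0
```

Call:
step_arm(
  plan=[0,0,0,0,0,0,0,0,0,0,0,0,0,0,0,0,0,0],
)

```text
time_s: 10.23
ee_pos: [433.3, -123.1, 75.0]
ee_rot: [179.9, 0.0, 90.1]
force: [0.3, -0.0, 1.0]
gripper_width: 45.1
gripper_force: 0.0
```

```bash
python3 -c "
from loc import *
p=hand('bell_third'); save(p,'t2')"
```

```text
tcp [ 433.1 -123.1   74.9]
bell_third 0.85 [317. 251.] base [ 430.7 -125. ]
handle mid [ 436.4 -122.6] [319 271  26  39 277]
```

View pics/t2.png

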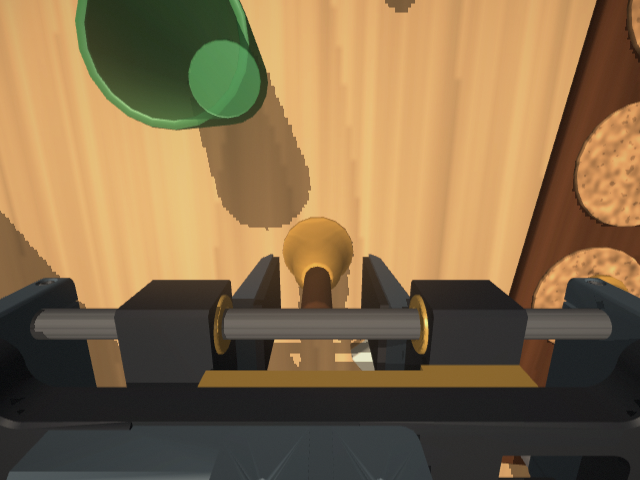

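The handle, at column 317, is between the jaws with its base at about y -124. I'll close and carry it to disc_c.

Call:
step_arm(
  plan=[-0.1,-0.1,0,0,0,0,0,0,0,0,0,0,0,0,0,0,0,0,0,0,0,0,0,0,0,0,0,0,0,0],
  hand=1.0,
  newtons=30,
)

```text
time_s: 10.8
ee_pos: [431.3, -123.8, 74.0]
ee_rot: [180.0, 0.0, 90.1]
force: [0.6, -0.2, 0.5]
gripper_width: 14.8
gripper_force: 10.6
```

Call:
step_arm(
  plan=[0,0,0,0,0,0,0,0,0,0,0,0,0,0,0,0,0,0],
)

```text
time_s: 11.05
ee_pos: [431.2, -123.8, 74.0]
ee_rot: [-180.0, 0.0, 90.1]
force: [-0.1, -0.0, 1.0]
gripper_width: 14.4
gripper_force: 30.0
```

Call:
step_arm(
  plan=[0,0,-2,0,0,0,0,0,-2,0,0,0,0,0,-2,0,0,0,0.3,1.2,-1,0,0,0,0.7,2.2,0,0,0,0],
)

```text
time_s: 11.47
ee_pos: [464.8, -114.2, 145.9]
ee_rot: [179.9, 0.1, 90.0]
force: [-0.0, -0.1, -2.8]
gripper_width: 14.1
gripper_force: 30.0
```

Call:
step_arm(
  plan=[0.7,2.2,0,0,0,0,0.7,2.2,0,0,0,0,0.7,2.2,0,0,0,0,0.7,2.2,0,0,0,0,0.7,2.2,0,0,0,0],
)

```text
time_s: 11.88
ee_pos: [575.7, -78.0, 143.1]
ee_rot: [-179.9, -0.0, 90.1]
force: [-0.4, -0.4, -2.1]
gripper_width: 14.3
gripper_force: 30.0
```

Call:
step_arm(
  plan=[0.7,2.2,0,0,0,0,0.7,2.2,0,0,0,0,0.4,1.8,0,0,0,0,0,0,0,0,0,0,0,0,0,0,0,0],
)

```text
time_s: 12.3
ee_pos: [637.1, -60.0, 142.6]
ee_rot: [-179.9, -0.0, 90.2]
force: [-1.1, -0.9, -3.5]
gripper_width: 14.1
gripper_force: 30.0
```

Call:
step_arm(
  plan=[0,0,0,0,0,0,0,0,0,0,0,0,0,0,0,0,0,0],
)

```text
time_s: 12.55
ee_pos: [636.3, -60.7, 143.9]
ee_rot: [-180.0, 0.0, 90.1]
force: [0.7, 0.0, -2.9]
gripper_width: 14.4
gripper_force: 30.0
```

```bash
python3 look.py disc_a t3 12
```

```text
tcp [636.3 -60.7 143.9] [-180.     0.    90.1] 14.4
wrist [636.  14. 301.] [1.645e+02 0.000e+00 1.000e-01] 333.48077683575167 320.53795211193835 235.1241339502238
wrist 0.91 [337. 120.] [649.4  31.8]
wrist 0.83 [322. 232.] [636.9 -63.7]
scene [1187.  145.  684.] [-133.3    0.5   98.8] 533.9042697613302 324.11167774296064 238.85613417000727
scene 0.96 [371. 321.] [659.6 132.2]
scene 0.84 [312. 304.] [637.8  33.7]
```

View pics/t3_wrist.png

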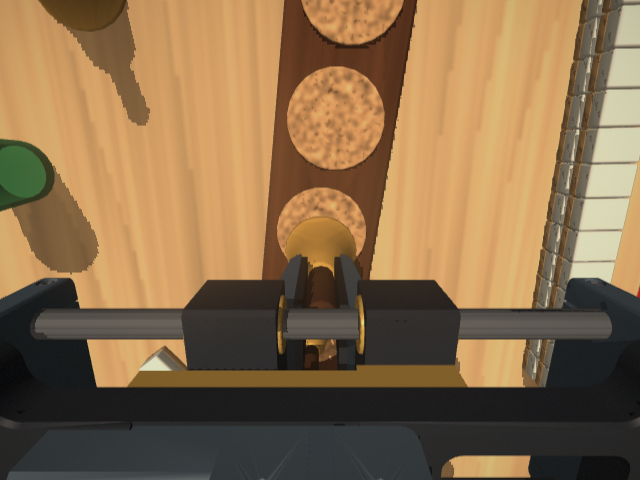

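The third bell hangs over disc_c, whose centre is at (321,232). I'll lower it, then go on to the second bell.

Call:
step_arm(
  plan=[0,0.1,1.5,0,0,0,0,0,1.5,0,0,0,0,0,1.5,0,0,0,0,0,0.5,0,0,0,0,0,0.3,0,0,0],
)

```text
time_s: 13.17
ee_pos: [637.5, -60.4, 90.1]
ee_rot: [-179.9, -0.0, 90.1]
force: [-0.0, -0.6, 3.4]
gripper_width: 14.2
gripper_force: 30.0
```

Call:
step_arm(
  plan=[0,0,0,0,0,0,0,0,0,0,0,0,0,0,0,0,0,0],
)

```text
time_s: 13.42
ee_pos: [638.9, -60.5, 92.0]
ee_rot: [179.9, 0.0, 90.1]
force: [0.2, -0.9, -2.2]
gripper_width: 14.2
gripper_force: 30.0
```

Call:
step_arm(
  plan=[0,0,0,0,0,0,0,0,0,0,0,0,0,0,0,0,0,0,0,0,0,0,0,0,0,0,0,0,0,0],
  hand=4.5,
)

```text
time_s: 13.83
ee_pos: [638.4, -60.4, 91.3]
ee_rot: [180.0, 0.0, 90.1]
force: [-0.2, 0.2, 0.3]
gripper_width: 43.7
gripper_force: 0.0
```

Call:
step_arm(
  plan=[0,0,-2,0,0,0,0,0,-3,0,0,0,0,0,-3,0,0,0,0,0,-1.5,0,0,0,0,0,0,0,0,0],
)

```text
time_s: 14.25
ee_pos: [640.5, -60.6, 190.7]
ee_rot: [179.5, 0.1, 90.1]
force: [0.4, 0.3, 0.1]
gripper_width: 45.0
gripper_force: 0.0
```

```bash
python3 look.py bell_third t4 16
```

```text
tcp [640.5 -60.6 190.7] [1.795e+02 1.000e-01 9.010e+01] 45.0
wrist [639.  14. 348.] [ 1.644e+02 -5.000e-01  1.000e-01] 333.48077683575167 320.53795211193835 235.1241339502238
wrist 0.89 [317. 223.] [638.7 -66.1]
scene [1187.  145.  684.] [-133.3    0.5   98.8] 533.9042697613302 324.11167774296064 238.85613417000727
scene 0.86 [252. 301.] [649.8 -62.5]
```

Call:
step_arm(
  plan=[2.6,-1.9,0,0,0,0,2.6,-1.9,0,0,0,0,2.6,-1.9,0,0,0,0,2.6,-1.9,0,0,0,0,2.6,-1.9,0,0,0,0],
)

```text
time_s: 14.87
ee_pos: [540.9, 70.3, 184.0]
ee_rot: [-179.8, 0.0, 90.1]
force: [-0.1, 1.5, 0.1]
gripper_width: 45.3
gripper_force: 0.0
```

Call:
step_arm(
  plan=[2.6,-1.9,0,0,0,0,2.6,-1.9,0,0,0,0,2.6,-1.9,0,0,0,0,2.6,-1.9,0,0,0,0,2.6,-1.9,0,0,0,0],
)

```text
time_s: 15.28
ee_pos: [445.7, 199.9, 184.3]
ee_rot: [-179.8, 0.1, 90.1]
force: [-0.5, 0.3, 0.2]
gripper_width: 45.1
gripper_force: 0.0
```

Call:
step_arm(
  plan=[2.6,-1.9,0,0,0,0,2.6,-1.9,0,0,0,0,2.2,-1.3,0,0,0,0,0,0,0,0,0,0,0,0,0,0,0,0],
)

```text
time_s: 15.7
ee_pos: [395.3, 273.4, 184.6]
ee_rot: [-179.9, 0.1, 90.3]
force: [-1.2, 0.6, -0.3]
gripper_width: 44.3
gripper_force: 0.0
```

Call:
step_arm(
  plan=[0,0,0,0,0,0,0,0,0,0,0,0,0,0,0,0,0,0],
)

```text
time_s: 15.95
ee_pos: [397.0, 272.2, 185.5]
ee_rot: [-180.0, 0.0, 90.0]
force: [-0.6, 0.3, -0.7]
gripper_width: 44.8
gripper_force: 0.0
```

```bash
python3 -c "from loc import *;hand('bell_second')"
```

```text
tcp [397.  272.3 185.7]
bell_second 0.98 [322. 214.] base [398.  274.3]
handle mid [404. 278.] [330 233   1   4   4]
```

Call:
step_arm(
  plan=[0.2,0.1,2.5,0,0,0,0,0,2.5,0,0,0,0,0,2.5,0,0,0,0,0,1.9,0,0,0,0,0,0,0,0,0],
)

```text
time_s: 16.52
ee_pos: [395.4, 273.3, 88.7]
ee_rot: [-179.6, 0.3, 90.1]
force: [-0.3, -0.2, 0.4]
gripper_width: 44.9
gripper_force: 0.0
```

Call:
step_arm(
  plan=[0,0,0,0,0,0,0,0,0,0,0,0,0,0,0,0,0,0],
)

```text
time_s: 16.77
ee_pos: [398.6, 275.7, 93.4]
ee_rot: [179.8, -0.1, 90.1]
force: [-0.3, 1.1, 0.1]
gripper_width: 44.9
gripper_force: 0.0
```

```bash
python3 -c "
from loc import *
p=hand('bell_second'); save(p,'u2')"
```

```text
tcp [398.5 275.6  93.3]
bell_second 0.55 [319. 248.] base [397.7 270.6]
handle mid [398.2 273.8] [289 272  60  39 713]
```

View pics/u2.png

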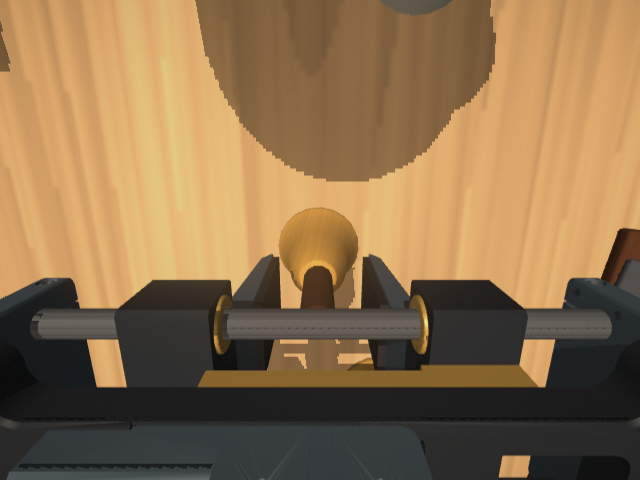

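The handle, at column 318, is centred between the jaws. I'll close, lift high to clear the largest bell and carry it to disc_b.

Call:
step_arm(
  plan=[0,0,0,0,0,0,0,0,0,0,0,0,0,0,0,0,0,0,0,0,0,0,0,0,0,0,0,0,0,0],
  hand=1.2,
  newtons=35,
)

```text
time_s: 17.33
ee_pos: [397.3, 275.1, 91.9]
ee_rot: [-180.0, 0.0, 90.1]
force: [0.1, 0.3, 1.5]
gripper_width: 16.6
gripper_force: 35.0
```

Call:
step_arm(
  plan=[0,0,0,0,0,0,0,0,0,0,0,0,0,0,0,0,0,0],
)

```text
time_s: 17.58
ee_pos: [397.4, 275.1, 91.9]
ee_rot: [-180.0, 0.0, 90.1]
force: [-0.7, 0.3, 0.6]
gripper_width: 16.2
gripper_force: 35.0
```

Call:
step_arm(
  plan=[0,0,-2,0,0,0,0,0,-2.5,0,0,0,0,0,-2.5,0,0,0,0,0,-2.5,0,0,0,0,0,-2.5,0,0,0],
)

```text
time_s: 18.0
ee_pos: [396.9, 274.7, 212.3]
ee_rot: [-179.9, 0.1, 90.1]
force: [-0.5, 0.2, -2.7]
gripper_width: 16.0
gripper_force: 35.0
```

Call:
step_arm(
  plan=[-1,1.1,-2,0,0,0,-2,2.1,-1,0,0,0,-2,2.1,0,0,0,0,-2,2.1,0,0,0,0,-2,2.1,0,0,0,0],
)

```text
time_s: 18.42
ee_pos: [493.0, 184.2, 241.4]
ee_rot: [-179.9, 0.0, 90.1]
force: [-0.4, 0.5, -3.8]
gripper_width: 16.5
gripper_force: 35.0
```

Call:
step_arm(
  plan=[-2,2.1,0,0,0,0,-2,2.1,0,0,0,0,-2,2.1,0,0,0,0,-2,2.1,0,0,0,0,-2,2.1,0,0,0,0],
)

```text
time_s: 18.83
ee_pos: [598.2, 84.3, 240.7]
ee_rot: [-179.9, 0.0, 90.1]
force: [-0.3, 1.0, -3.8]
gripper_width: 16.2
gripper_force: 35.0
```

Call:
step_arm(
  plan=[-2,2.1,0,0,0,0,-2,2.1,0,0,0,0,-1.1,0.9,0,0,0,0,0,0,0,0,0,0,0,0,0,0,0,0],
)

```text
time_s: 19.25
ee_pos: [648.4, 34.4, 240.6]
ee_rot: [-179.8, -0.0, 90.0]
force: [0.8, -0.2, -4.5]
gripper_width: 16.4
gripper_force: 35.0
```

Call:
step_arm(
  plan=[0,0,0,0,0,0,0,0,0,0,0,0,0,0,0,0,0,0,0,0,0,0,0,0],
)

```text
time_s: 19.58
ee_pos: [648.4, 35.5, 242.3]
ee_rot: [180.0, -0.0, 90.2]
force: [-0.6, -0.6, -3.8]
gripper_width: 16.5
gripper_force: 35.0
```

```bash
python3 look.py disc_a u3 12
```

```text
tcp [648.4  35.5 242.3] [180.   -0.   90.2] 16.5
wrist [648. 110. 399.] [164.5  -0.    0.2] 333.48077683575167 320.53795211193835 235.1241339502238
wrist 0.89 [303. 352.] [ 624.9 -159.6]
wrist 0.67 [329. 130.] [657.4 123.1]
scene [1187.  145.  684.] [-133.3    0.5   98.8] 533.9042697613302 324.11167774296064 238.85613417000727
scene 0.73 [370. 323.] [662.4 130.4]
scene 0.68 [258. 295.] [632.7 -57.3]
```

View pics/u3_wrist.png

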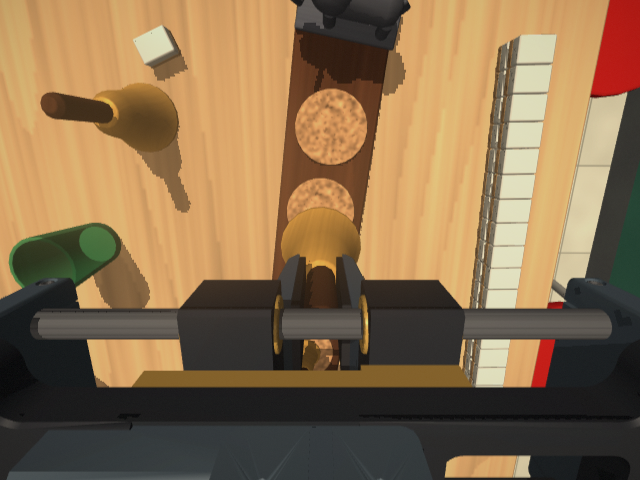

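The second bell hangs over disc_b, at (321,205), upright. I'll lower it.

Call:
step_arm(
  plan=[-0.1,0,2.5,0,0,0,0,0,2.5,0,0,0,0,0,2.5,0,0,0,0,0,2,0,0,0,0,0,1.5,0,0,0],
)

```text
time_s: 20.2
ee_pos: [647.9, 33.7, 129.7]
ee_rot: [-179.8, 0.0, 90.1]
force: [-0.8, 0.3, -2.9]
gripper_width: 16.3
gripper_force: 35.0
```

Call:
step_arm(
  plan=[0,0,1,0,0,0,0,0,0.6,0,0,0,0,0,0.3,0,0,0,0,0,0.3,0,0,0,0,0,0,0,0,0],
)

```text
time_s: 20.62
ee_pos: [649.3, 33.6, 110.3]
ee_rot: [179.9, 0.0, 90.1]
force: [-0.7, -0.4, -3.0]
gripper_width: 15.9
gripper_force: 35.0
```

Call:
step_arm(
  plan=[0,0,0,0,0,0,0,0,0,0,0,0,0,0,0,0,0,0,0,0,0,0,0,0],
)

```text
time_s: 20.95
ee_pos: [649.2, 33.7, 110.5]
ee_rot: [179.9, 0.0, 90.1]
force: [-0.4, -0.3, -4.2]
gripper_width: 16.7
gripper_force: 35.0
```

```bash
python3 look.py bell_second u4 16
```

```text
tcp [649.2  33.7 110.5] [179.9   0.   90.1] 16.7
wrist [649. 108. 267.] [ 1.645e+02 -1.000e-01  1.000e-01] 333.48077683575167 320.53795211193835 235.1241339502238
wrist 0.86 [321. 246.] [649.8  29.6]
scene [1187.  145.  684.] [-133.3    0.5   98.8] 533.9042697613302 324.11167774296064 238.85613417000727
scene 0.9 [312. 306.] [645.1  36.1]
```

Call:
step_arm(
  plan=[0,0,0.2,0,0,0,0,0,0,0,0,0,0,0,0,0,0,0],
)

```text
time_s: 21.4
ee_pos: [649.1, 33.6, 107.9]
ee_rot: [180.0, 0.0, 90.1]
force: [0.4, 1.0, -4.2]
gripper_width: 16.0
gripper_force: 35.0
```

Call:
step_arm(
  plan=[0,0,0,0,0,0,0,0,0,0,0,0,0,0,0,0,0,0,0,0,0,0,0,0,0,0,0,0,0,0],
  hand=4.5,
)

```text
time_s: 21.82
ee_pos: [649.2, 33.6, 108.3]
ee_rot: [180.0, 0.0, 90.1]
force: [-0.0, -0.4, -0.1]
gripper_width: 44.4
gripper_force: 0.0
```

Call:
step_arm(
  plan=[0,0,-2,0,0,0,0,0,-3,0,0,0,0,0,-3,0,0,0,0,0,-2,0,0,0,0,0,0,0,0,0],
)

```text
time_s: 22.23
ee_pos: [651.6, 33.8, 213.7]
ee_rot: [179.4, -0.0, 90.1]
force: [0.3, 0.1, 0.7]
gripper_width: 45.0
gripper_force: 0.0
```

Call:
step_arm(
  plan=[1.2,-2.3,0,0,0,0,1.2,-2.3,0,0,0,0,1.2,-2.3,0,0,0,0,1.2,-2.3,0,0,0,0,1.2,-2.3,0,0,0,0],
)

```text
time_s: 22.65
ee_pos: [532.2, 93.7, 207.0]
ee_rot: [-179.9, 0.0, 90.1]
force: [0.4, -0.2, -0.6]
gripper_width: 45.0
gripper_force: 0.0
```

Call:
step_arm(
  plan=[1.2,-2.3,0,0,0,0,1.2,-2.3,0,0,0,0,1.2,-2.3,0,0,0,0,0.6,-1.4,0,0,0,0,0,0,0,0,0,0],
)

```text
time_s: 23.07
ee_pos: [447.8, 135.8, 207.6]
ee_rot: [-179.9, 0.0, 90.2]
force: [0.5, -1.0, -0.1]
gripper_width: 45.1
gripper_force: 0.0
```

Call:
step_arm(
  plan=[0,0,0,0,0,0,0,0,0,0,0,0,0,0,0,0,0,0],
)

```text
time_s: 23.32
ee_pos: [451.9, 134.9, 207.8]
ee_rot: [180.0, 0.0, 90.1]
force: [0.5, 0.4, 0.2]
gripper_width: 45.1
gripper_force: 0.0
```

```bash
python3 -c "from loc import *;hand('bell_largest')"
```

```text
tcp [451.8 134.9 207.8]
bell_largest 0.59 [321. 208.] base [452.5 139.3]
handle mid [458.7 137.1] [329 231   2  12  13]
```

Call:
step_arm(
  plan=[0.2,0,2.5,0,0,0,0,0,2.5,0,0,0,0,0,2.5,0,0,0,0,0,2.5,0,0,0,0,0,0,0,0,0],
)

```text
time_s: 23.88
ee_pos: [447.9, 136.1, 103.9]
ee_rot: [-179.5, 0.2, 90.1]
force: [-0.5, -0.7, -0.0]
gripper_width: 44.8
gripper_force: 0.0
```

Call:
step_arm(
  plan=[0,0,0,0,0,0,0,0,0,0,0,0,0,0,0,0,0,0],
)

```text
time_s: 24.13
ee_pos: [452.2, 137.5, 109.5]
ee_rot: [179.8, -0.0, 90.1]
force: [0.4, -0.3, 0.4]
gripper_width: 45.0
gripper_force: 0.0
```

```bash
python3 -c "
from loc import *
p=hand('bell_largest'); save(p,'v2')"
```

```text
tcp [452.  137.5 109.5]
bell_largest 0.57 [321. 238.] base [453.  135.8]
handle mid [451.  138.4] [ 292  266   60   46 1301]
```

View pics/v2.png

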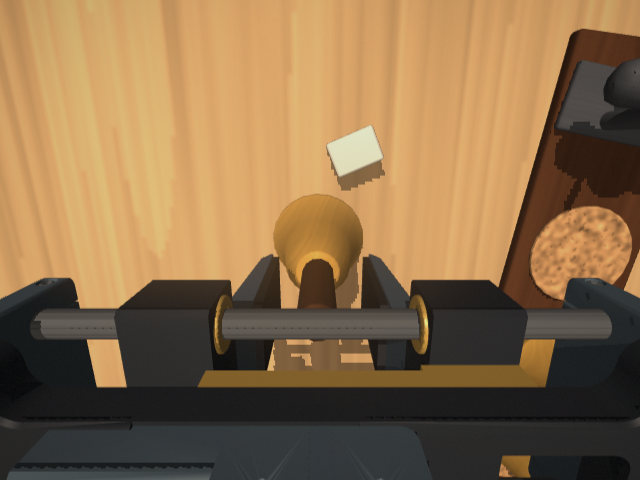

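The largest bell's handle, at column 318, is centred between the jaws. I'll close and carry it to disc_a.

Call:
step_arm(
  plan=[0,0,0,0,0,0,0,0,0,0,0,0,0,0,0,0,0,0,0,0,0,0,0,0,0,0,0,0,0,0],
  hand=1.3,
  newtons=45,
)

```text
time_s: 24.7
ee_pos: [450.5, 137.2, 108.0]
ee_rot: [-180.0, 0.0, 90.1]
force: [-1.2, 0.4, 0.8]
gripper_width: 18.0
gripper_force: 45.0
```

Call:
step_arm(
  plan=[0,0,0,0,0,0,0,0,0,0,0,0,0,0,0,0,0,0],
)

```text
time_s: 24.95
ee_pos: [450.5, 137.2, 108.0]
ee_rot: [-180.0, 0.0, 90.1]
force: [-1.5, 0.1, 2.7]
gripper_width: 18.1
gripper_force: 45.0
```

Call:
step_arm(
  plan=[0,0,-2,0,0,0,0,0,-2.5,0,0,0,0,0,-2.5,0,0,0,0,1.2,-2,0,0,0,-0.1,2.2,0,0,0,0],
)

```text
time_s: 25.37
ee_pos: [485.2, 136.8, 201.5]
ee_rot: [179.7, -0.1, 90.2]
force: [0.4, 0.4, -4.0]
gripper_width: 18.0
gripper_force: 45.0
```

Call:
step_arm(
  plan=[-0.1,2.2,0,0,0,0,-0.1,2.2,0,0,0,0,-0.1,2.2,0,0,0,0,-0.1,2.2,0,0,0,0,-0.1,2.2,0,0,0,0],
)

```text
time_s: 25.78
ee_pos: [595.3, 131.2, 196.4]
ee_rot: [-179.9, 0.0, 90.1]
force: [0.0, 0.2, -3.9]
gripper_width: 18.3
gripper_force: 45.0
```

Call:
step_arm(
  plan=[-0.2,2.2,0,0,0,0,-0.1,2.2,0,0,0,0,-0.1,2.1,0,0,0,0,0,0,0,0,0,0,0,0,0,0,0,0],
)

```text
time_s: 26.2
ee_pos: [659.8, 127.4, 195.7]
ee_rot: [-179.8, 0.0, 90.1]
force: [-1.2, -0.7, -3.9]
gripper_width: 17.9
gripper_force: 45.0
```

Call:
step_arm(
  plan=[0,0,0,0,0,0,0,0,0,0,0,0,0,0,0,0,0,0,0,0,0,0,0,0],
)

```text
time_s: 26.53
ee_pos: [659.2, 127.8, 198.2]
ee_rot: [-180.0, 0.0, 90.1]
force: [0.0, -0.4, -4.2]
gripper_width: 18.1
gripper_force: 45.0
```

```bash
python3 look.py disc_a v3 12
```

```text
tcp [659.2 127.8 198.2] [-180.     0.    90.1] 18.1
wrist [659. 202. 355.] [1.645e+02 0.000e+00 1.000e-01] 333.48077683575167 320.53795211193835 235.1241339502238
scene [1187.  145.  684.] [-133.3    0.5   98.8] 533.9042697613302 324.11167774296064 238.85613417000727
scene 0.81 [372. 323.] [662.5 133.8]
scene 0.69 [315. 308.] [645.   40.9]
```

View pics/v3_wrist.png

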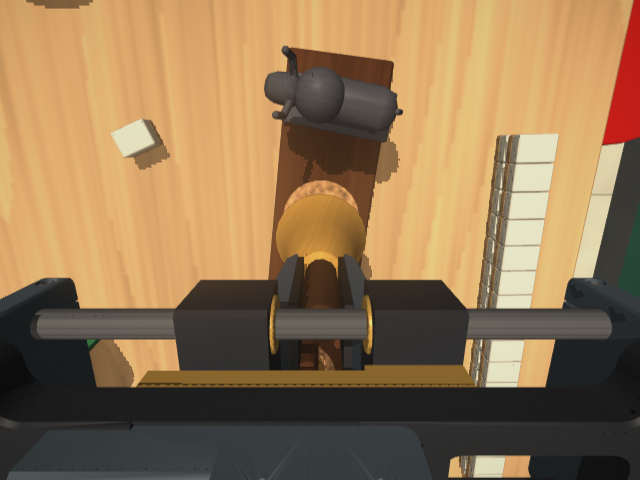

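The largest bell hangs over disc_a, with the bull at (330,95) well clear. I'll lower and release it.

Call:
step_arm(
  plan=[0,0.1,2,0,0,0,0,0,2,0,0,0,0,0,1.5,0,0,0,0,0,1,0,0,0,0,0,0.5,0,0,0],
)

```text
time_s: 27.15
ee_pos: [660.0, 127.5, 126.3]
ee_rot: [-179.9, 0.0, 90.1]
force: [0.1, -0.4, -3.2]
gripper_width: 18.0
gripper_force: 45.0
```

Call:
step_arm(
  plan=[0,0,0.2,0,0,0,0,0,0.1,0,0,0,0,0,0,0,0,0,0,0,0,0,0,0,0,0,0,0,0,0],
)

```text
time_s: 27.57
ee_pos: [661.3, 127.8, 125.9]
ee_rot: [179.9, -0.0, 90.1]
force: [-0.0, -0.1, -3.7]
gripper_width: 18.1
gripper_force: 45.0
```

Call:
step_arm(
  plan=[0,0,0,0,0,0,0,0,0,0,0,0,0,0,0,0,0,0],
)

```text
time_s: 27.82
ee_pos: [660.9, 127.7, 125.2]
ee_rot: [180.0, 0.0, 90.1]
force: [0.4, 0.2, -3.6]
gripper_width: 18.3
gripper_force: 45.0
```

Its base is about 1 mm above the cork. I'll release it, retreat up and back, and check.

Call:
step_arm(
  plan=[0,0,0.1,0,0,0,0,0,0,0,0,0,0,0,0,0,0,0,0,0,0,0,0,0,0,0,0,0,0,0],
  hand=4.5,
)

```text
time_s: 28.23
ee_pos: [661.1, 127.7, 124.4]
ee_rot: [179.9, -0.0, 90.1]
force: [0.2, -0.5, -0.2]
gripper_width: 44.8
gripper_force: 0.0
```

Call:
step_arm(
  plan=[0,0,0,0,0,0,0,0,-2,0,0,0,0,0,-3,0,0,0,0,0,-3,0,0,0,0,0,-3,0,0,0],
)

```text
time_s: 28.65
ee_pos: [660.5, 127.6, 235.1]
ee_rot: [-180.0, 0.0, 90.1]
force: [0.8, -0.2, 0.9]
gripper_width: 45.4
gripper_force: 0.0
```

Call:
step_arm(
  plan=[0,-3,0,0,0,0,0,-3,0,0,0,0,0,-3,0,0,0,0,0,-3,0,0,0,0,0,-3,0,0,0,0],
)

```text
time_s: 29.07
ee_pos: [509.3, 127.3, 234.0]
ee_rot: [180.0, -0.0, 90.1]
force: [0.6, 0.3, 0.0]
gripper_width: 44.9
gripper_force: 0.0
```

Call:
step_arm(
  plan=[0,-3,0,0,0,0,0,-3,0,0,0,0,0,-3,0,0,0,0,0,0,0,0,0,0,0,0,0,0,0,0],
)

```text
time_s: 29.48
ee_pos: [419.9, 127.2, 234.6]
ee_rot: [179.9, -0.0, 90.2]
force: [0.5, 0.2, 1.2]
gripper_width: 45.1
gripper_force: 0.0
```

```bash
python3 - <<'E'
from loc import *
D={"bell_largest":(660,127),"bell_second":(649,33),"bell_third":(638,-61),"bell_smallest":(627,-155)}
for c in ["scene","top"]:
    p=viewer.grab_frame(c); save(p,"end_"+c)
    for n,q in D.items():
        print(c,n,q,[(np.round(d["score"],2),np.round(ray(p,d["location"],16)[:2])) for d in viewer.pinpoint(n,p)[:2]])
    print([np.round(ray(p,d["location"],0)[:2]) for d in viewer.pinpoint("tumbler",p)[:1]],[np.round(ray(p,d["location"],12)[:2]) for d in viewer.pinpoint("bull",p)[:1]])
E
```

```text
scene bell_largest (660, 127) [(np.float64(0.72), array([653., 132.]))]
scene bell_second (649, 33) [(np.float64(0.85), array([647.,  39.]))]
scene bell_third (638, -61) [(np.float64(0.81), array([642., -62.]))]
scene bell_smallest (627, -155) [(np.float64(0.82), array([ 627., -157.])), (np.float64(0.18), array([ 620., -152.]))]
[array([370.,  -7.])] [array([674., 240.])]
top bell_largest (660, 127) [(np.float64(0.95), array([664., 124.]))]
top bell_second (649, 33) [(np.float64(0.97), array([644.,  34.]))]
top bell_third (638, -61) [(np.float64(0.82), array([644., -53.]))]
top bell_smallest (627, -155) [(np.float64(0.63), array([ 630., -154.])), (np.float64(0.2), array([675., 241.]))]
[array([375., -13.])] [array([681., 247.])]
```

View pics/end_scene.png

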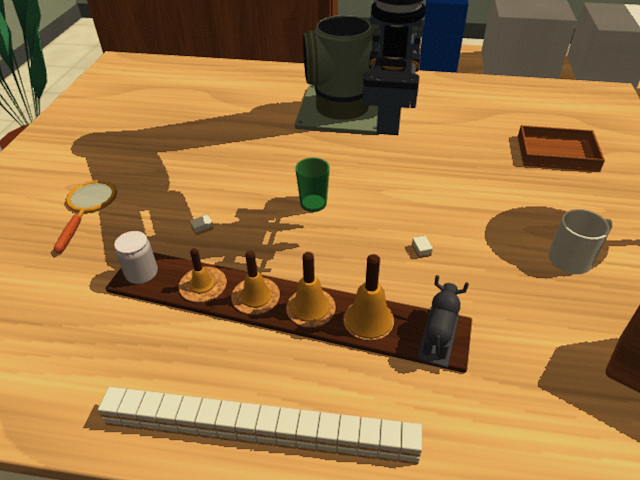

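View pics/end_top.png

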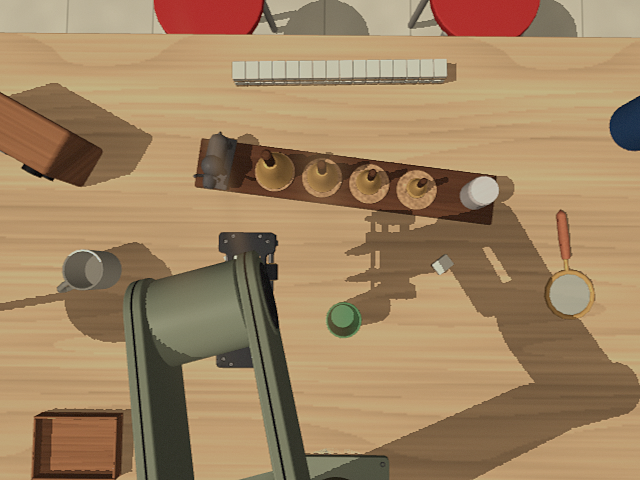

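The four bells stand upright and centred on the discs, at scene (370,318), (311,305), (254,294) and (201,283), largest next to the bull at (440,325). The bull and the tumbler, at (313,185), have not moved. I'm handing in.

```bash
python3 -c "
from workcell import env
print(env.job_done())"
```

```text
the job is handed in; nothing more can be done
None
```

The four bells stand upright on the cork discs, largest next to the bull down to smallest next to the tea tin, with bull and tumbler where they were; the job is handed in at about 30 s of arm time, and no verdict was returned.

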